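# Bolt the turning-tool chest shut

### The job

Bolt the tool chest shut: swing the ball-ended lever of the barrel bolt up out of its notch, slide the bolt across until the lever gently meets the rubber buffer, then swing the lever fully down into the notch there and let go. Never force the lever hard against the bolt's case, saddle or buffer, and leave the tin, bowl, mallet and wood block where they are.

Things in the scene. Friction and masses are not known exactly. Their poses are not given: they have to be found in the camera images.
- home (a point): Point on the rod's axis at the middle of the first notch, fixed on the lid of a plywood tool chest (260 x 370 mm, flat lid 90 mm above the bench, 19 mm below this point). x: level, to the side where the lever lies; y: along the rod, the way the bolt is shot; z: up. A steel start block lies at x -9 to 22, y -26 to -6 mm, to 12 mm above the axis. x 30 to 75 mm is free for fingers.
- comb (a point): Near end of the comb, on its top: a steel bar beside the rod, 12 mm wide (10 to 22 mm from the axis), top 10 mm above the axis. It starts 6 mm from home along home's y and runs to the far notch. The lever cannot slide, or go down, past it unless joint lever is above about 0.75 rad. Axes as home's.
- window (a point): Point on the rod's axis 45 mm from home along y. The end saddle with the far notch (12 mm wide like the first) is screwed on elsewhere on every chest: the notch's middle is within 11 mm of this point along y, unmeasured. Past it a black rubber buffer (x -9 to 22 mm, 11 mm above the axis) bars the way: when the stem just touches it the stem is 2 mm past the notch's middle. It yields 1 mm per 5 N.
- ball (a point): Centre of the steel ball (18 mm diameter) on the lever's end, 50 mm from the rod's axis; the stem is 8 mm thick. With the lever down the ball is 47 mm along home's x and 17 mm above the axis (36 mm above the lid). It can be pinched from above with the fingers closing along home's y axis, and turns between them.
- lever (a joint): Angle of the lever about the rod, rad. 0: fully down in a notch, 20 degrees above level; grows as it swings up; 1.22 is upright, 1.31 the end. Ball from the axis: x = 50 mm cos(0.349 + lever), z = 50 mm sin(0.349 + lever). Stiff (0.03 N m): it stays where it is left and does not fall by itself.
- bolt (a joint): Travel of the rod along home's y, m. 0: withdrawn, the lever in the middle of the first notch (start within 1 mm of it); it grows as the bolt is shot. It drags with about 2.5 N and stays where it is left. Shot: 0.034 to 0.056 by chest, give or take 2 mm, with the lever down.
- tin: Closed round aluminium wax tin, 58 mm across, 38 mm high, standing on the chest lid 60 mm or more from the rod on its -x side. Leave it. Origin at the centre of its underside.
- bowl: Turned dark wooden bowl, 120 mm across, 55 mm high, on the bench. Leave it. Origin at the centre of its underside.
- mallet: Pale wooden carver's mallet standing on its head, 72 mm across, 205 mm high, on the bench. Leave it. Origin at the centre of its underside.
- block: Dark wooden turning blank, 70 x 70 x 60 mm, on the bench. Leave it. Origin at the centre of its underside.

How it is judged:
By the outcome, as a careful person would: the job done as asked, in the order asked, and still so for the second after the job is handed in, with the robot touching nothing.
It also fails if it takes over 45 s, if anything falls off the work surface, if the arm or the gripper's body presses on something with over 40 N, if the wrist force passes 120 N, or if a joint passes its speed limit or range.

### The arm

A 6-joint arm with a two-finger parallel gripper is mounted at the origin on the work surface. World frame = base frame: x ahead of the robot, y to its left, z up, the work surface at z = 0. Lengths are in m, angles in rad, forces in N, time in s.
With the tool pointing down it reaches from about 0.3 to 0.825 m from the base axis. Payload 5.4 kg.
Tool frame: the origin (TCP) lies on the centre line of the jaws, within the pads' length; the fingertips stand 25 mm ahead of it and the grasp point (between the pads) lies 6 mm ahead of it (manip.tip_extent is the distance from the TCP to the fingertips, in m); z points along the fingers, y is the direction in which the jaws open and shut (so a half turn about z gives the same grasp; the last joint's range is limited). The gripper opens to 92 mm and grips with 3 to 60 N. Pads are 20 mm wide; open, the fingers measure 128 mm over their backs; the gripper's body (75 mm by 189 mm) begins 69 mm behind the grasp point.
Start: joints at [0.99, 0.158, 1.597, -0, 1.386, -0.21], TCP at [0.208, 0.536, 0.24] pointing down, gripper open.
Joint ranges: [-2.91, 2.91], [-0.94, 2.29], [0.18, 2.7], [-1.29, 4.43], [0.17, 2.64], [-3, 3]. Speed limits (rad/s): [2.57, 2.57, 3.14, 3.14, 3.14, 3.14].

### API

Orientations are given as a 3x3 rotation matrix whose columns are the frame's x, y, z axes.
In Python, from workcell import manip gives the robot as it stands. The module is installed in compiled form; this text tells all that it offers.
- The arm moves only by the tool servo_tool, never from a script. Its argument "plan" is one flat list of numbers, 4 for each row, row after row: the shift along the tool's x, y, z as a fraction of full scale, then the turn about the tool's z as a fraction of full scale. In form: [dx, dy, dz, roll, dx, dy, dz, roll, ...]. A call has 1 to 10 rows; each row is the pose to reach, as a shift and turn from the pose commanded when the call began, along the tool's axes at that moment, turning the shorter way round; what a row does not reach only later rows make up. Full scale, the value 1, is 0.3 m for a shift and 180 degrees for a turn. A row lasts 1/10 s, in which the tool goes at most 50 mm and 8.59 degrees, less where a joint would pass 70% of its speed; a pose out of reach is approached as far as the arm can. A call with a number of a shift or a turn outside -1 to 1 is refused whole. A call with a gripper value outside its range is refused whole. "hand" is the opening, from 0 (shut) to 1 (fully open), set as the call begins (left out, the last holds). The fingers move at their own pace and stop on an object; "grip_force" is the grip in N (left out, the last holds). Time passes only in rows, so rows that repeat a pose let the fingers close. It gives the time, the measured TCP pose, the force and the opening at its end, in the units of the state.
- manip.sense(): the state, without advancing time (a new reading comes with each control period).
- manip.read_camera(name): name is "scene" or "side" or "wrist"; returns (picture, depth): 384x512x3 uint8, red, green, blue; 384x512 float32, m along the optical axis (not along the pixel's ray), 0 where there is no reading.
- manip.camera_info(name): a dict with "fovy" (degrees; the focal length in pixels is half the picture's height over the tangent of half this angle, whatever the lens; pixels are square), "cx", "cy" (the principal point, pixels), "dist" ([k1, k2, p1, p2, k3] as OpenCV has them; the pictures are not rectified), "rvec" (rotation vector, rad) and "tvec" (3), from world to camera coordinates, as OpenCV has them; the wrist camera has in their place "hand_eye" (4x4, takes a point from camera to tool coordinates, whose origin is the TCP and whose axes are the flange's). Camera axes: x right, y down, z forward; pixel columns grow to the right and rows downward; lengths in m; the calibration is good to about 2 mm. A picture is of the moment at which its call begins: read the wrist's pose just before it. camera_info takes no time and is no camera call.
- manip.hand_in(): hands the job in, once; it reports no verdict.
The state is a dict: "time_s": time; "qpos": joint angles; "dq": joint speeds; "joint_torque": joint torques, N m; "tcp_pos": TCP position; "tcp_rot": TCP orientation; "ft_force": force on the tool from outside, world axes, zero at the start; "wrist_torque": the same for the moment, N m; "finger_gap": finger opening in m.
Only numpy, scipy, OpenCV 4.12 (cv2) and the standard library are available. Lean on these libraries where they do the work, as an engineer would, in place of code of your own. Each camera call takes 0.05 s, during which the arm holds its last target.

## Working session

There is one attempt and no reset: what is moved stays moved. The work goes in short steps, Python scripts to look and compute and a tool call to move; the robot and the scene stay as the last step left them, time stands still between calls to the robot, and variables do not carry over. Pictures are saved under pics/ and viewed, and the job is handed in when it is done.

Besides the shell and the picture viewer there is one more tool, called by a JSON object that holds its "op" and its "data", one argument or row to a line. servo_tool: Moves the arm, as the interface text tells. Its arguments: {"type":"object","properties":{"plan":{"type":"array","items":{"type":"number"}},"hand":{"type":"number"},"grip_force":{"type":"number"}},"required":["plan"]}

```bash
mkdir -p pics
cat > h.py <<'E'
import numpy as np, cv2
from workcell import manip
def cam(name):
    i=manip.camera_info(name); f=192/np.tan(np.radians(i['fovy'])/2)
    K=np.array([[f,0,i['cx']],[0,f,i['cy']],[0,0,1]]); d=np.array(i['dist'],float)
    if 'hand_eye' in i:
        s=manip.sense(); T=np.eye(4);T[:3,:3]=np.array(s['tcp_rot']).reshape(3,3);T[:3,3]=s['tcp_pos']
        M=T@np.array(i['hand_eye']).reshape(4,4)
    else:
        R=cv2.Rodrigues(np.array(i['rvec'],float))[0]; M=np.eye(4);M[:3,:3]=R.T;M[:3,3]=-R.T@np.array(i['tvec'],float).ravel()
    return K,d,M
def grab(name,tag):
    K,d,M=cam(name); im,dep=manip.read_camera(name)
    np.savez(f'{tag}.npz',K=K,d=d,M=M,im=im,dep=dep); cv2.imwrite(f'pics/{tag}.png',im[:,:,::-1]); return im,dep
def load(tag): return np.load(f'{tag}.npz')
def ray(z,uv):
    p=cv2.undistortPoints(np.array(uv,float).reshape(-1,1,2),z['K'],z['d']).reshape(-1,2)
    r=np.c_[p,np.ones(len(p))]@z['M'][:3,:3].T
    return z['M'][:3,3],r
def plane(z,uv,h):
    o,r=ray(z,uv); return o+r*((h-o[2])/r[:,2])[:,None]
def deppt(z,uv):
    o,r=ray(z,uv); uv=np.array(uv).reshape(-1,2).astype(int); return o+r*z['dep'][uv[:,1],uv[:,0]][:,None]
def proj(z,P):
    R=z['M'][:3,:3].T; t=-R@z['M'][:3,3]
    return cv2.projectPoints(np.array(P,float).reshape(-1,3),cv2.Rodrigues(R)[0],t,z['K'],z['d'])[0].reshape(-1,2)
E
python3 - <<'E'
from h import *
for n in ('scene','side','wrist'): grab(n,n+'0')
s=manip.sense(); print(s)
print(manip.camera_info('wrist'),manip.tip_extent)
E
```

```text
{'time_s': 0.15, 'qpos': array([ 9.89882534e-01,  1.58900030e-01,  1.59791040e+00, -1.19129357e-05,
        1.38620428e+00, -2.10099143e-01]), 'dq': array([-7.69953328e-04, -1.85809593e-03, -2.15842369e-03,  7.65832370e-05,
        7.96671720e-04,  3.05978511e-03]), 'joint_torque': array([-7.95985416e-04, -3.85918379e+01, -3.22434390e+01,  6.99790218e-02,
        3.51634284e-02, -4.67574557e-05]), 'tcp_pos': array([0.20814199, 0.535535  , 0.23886378]), 'tcp_rot': array([[-9.32033132e-01,  3.62372250e-01, -7.70619158e-04],
       [ 3.62372957e-01,  9.32032409e-01, -1.19521279e-03],
       [ 2.85130081e-04, -1.39322947e-03, -9.99998989e-01]]), 'ft_force': array([-0.0390771 , -0.14697402,  0.65547031]), 'wrist_torque': array([0.02415443, 0.01868672, 0.01080558]), 'finger_gap': 0.09176187556567841}
{'fovy': 67.28665617044246, 'cx': 255.2047186195763, 'cy': 189.0836179255831, 'dist': array([-0.04440561,  0.        ,  0.        ,  0.        ,  0.        ]), 'hand_eye': array([[-3.43084825e-04, -9.66415047e-01, -2.56986067e-01,
         7.29390210e-02],
       [ 9.99999468e-01, -8.16736079e-05, -1.02789245e-03,
         8.03478894e-04],
       [ 9.72381754e-04, -2.56986283e-01,  9.66414561e-01,
        -1.45771050e-01],
       [ 0.00000000e+00,  0.00000000e+00,  0.00000000e+00,
         1.00000000e+00]])} 0.025
```

View pics/scene0.png

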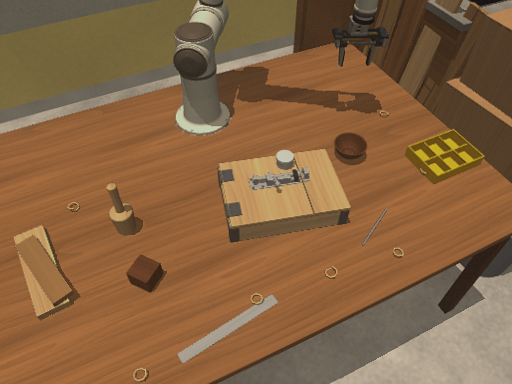

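View pics/side0.png

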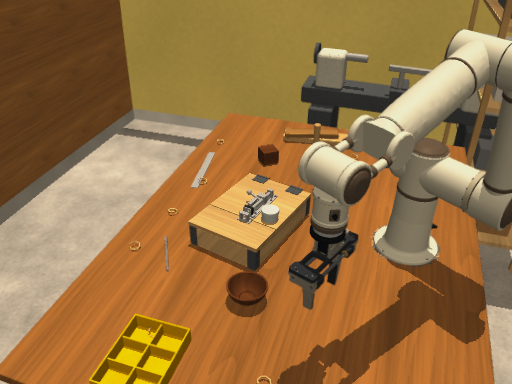

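View pics/wrist0.png

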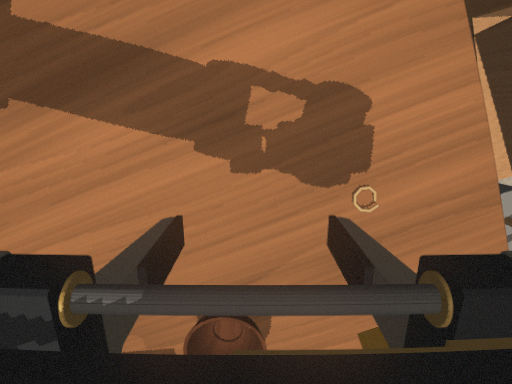

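Run:
```python
from h import *
z=load('scene0'); cv2.imwrite('pics/sc_zoom.png',cv2.resize(z['im'][130:250,205:365,::-1],None,fx=5,fy=5,interpolation=cv2.INTER_CUBIC))
print(plane(z,[[250,180],[308,172],[280,189],[285,153],[296,178]],0.11), deppt(z,[[250,180],[308,172],[280,189],[285,155]]))
z=load('side0'); cv2.imwrite('pics/sd_zoom.png',cv2.resize(z['im'][165:265,185:315,::-1],None,fx=6,fy=6,interpolation=cv2.INTER_CUBIC))
print(deppt(z,[[245,215],[270,195],[268,213]]))
```

```text
[[ 0.47694454 -0.02031757  0.11      ]
 [ 0.52541508  0.15998029  0.11      ]
 [ 0.54980042  0.04670827  0.11      ]
 [ 0.41883647  0.13468218  0.11      ]
 [ 0.53136147  0.11307966  0.11      ]] [[ 0.46364297 -0.01413528  0.09354519]
 [ 0.53419522  0.15356172  0.12155264]
 [ 0.53778212  0.05393843  0.09366375]
 [ 0.4445019   0.11955515  0.13034643]]
[[0.51502927 0.16507243 0.11547405]
 [0.47656551 0.01098139 0.10437506]
 [0.44449422 0.14607004 0.12642959]]
```

View pics/sc_zoom.png

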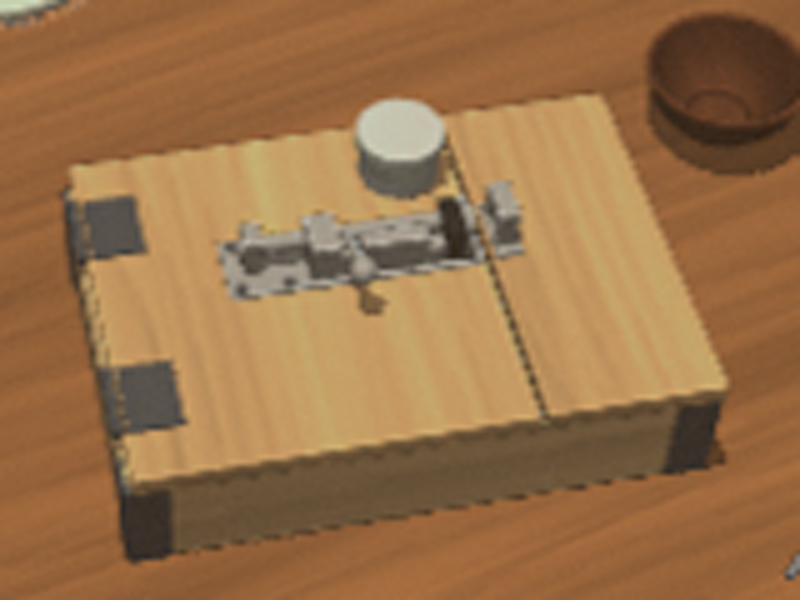

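View pics/sd_zoom.png

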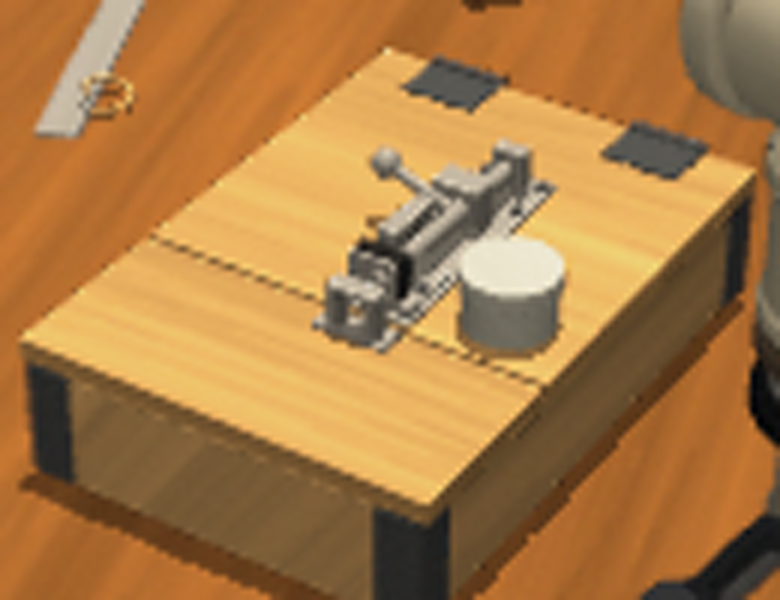

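Run:
```python
from h import *
z=load('scene0'); c=np.array([[70,170],[600,95],[725,385],[130,482]])/5+[205,130]
P=plane(z,c,0.09);print(P)
for a,b in((0,1),(3,2),(0,3),(1,2)): v=P[b]-P[a];print(np.linalg.norm(v),np.degrees(np.arctan2(v[1],v[0])))
print('ball',plane(z,np.array([[362,268]])/5+[205,130],0.126))
z2=load('side0');print('ball',plane(z2,np.array([[386,162]])/6+[185,165],0.126))
c=np.array([[388,48],[22,338],[430,505],[755,175]])/6+[185,165]
P=plane(z2,c,0.09);print(P)
for a,b in((0,1),(3,2),(0,3),(1,2)): v=P[b]-P[a];print(np.linalg.norm(v),np.degrees(np.arctan2(v[1],v[0])))
```

```text
[[ 0.35332122 -0.0745751   0.09      ]
 [ 0.44296356  0.27733515  0.09      ]
 [ 0.68956439  0.21298143  0.09      ]
 [ 0.60004747 -0.13949383  0.09      ]]
0.3631481375913266 75.70893787153351
0.36366480290994696 75.75005874325593
0.2551240495078407 -14.741558762618757
0.25485951508505345 -14.625891499721
ball [[0.53905039 0.04260023 0.126     ]]
ball [[0.53947469 0.04761121 0.126     ]]
[[ 0.59742382 -0.1315239   0.09      ]
 [ 0.6867765   0.22227127  0.09      ]
 [ 0.43747973  0.28562814  0.09      ]
 [ 0.34731924 -0.06165398  0.09      ]]
0.3649039978369856 75.82606950331842
0.35879491080479997 75.44631699708917
0.2596807784745432 164.39161329944312
0.25722163420897487 165.74059707180487
```

{"op": "servo_tool", "data": {
  "plan": [-0.81,-0.56,0,-0.037,-0.81,-0.56,0,-0.037,-0.81,-0.56,0,-0.037,-0.81,-0.56,0,-0.037,-0.81,-0.56,0,-0.037,-0.81,-0.56,0,-0.037,-0.81,-0.56,0,-0.037,-0.81,-0.56,0,-0.037]
}}

```text
time_s: 0.95
tcp_pos: [0.3741, 0.2908, 0.2394]
tcp_rot: [[-0.967, 0.254, -0.001], [0.254, 0.967, 0.0], [0.001, 0.0, -1.0]]
ft_force: [1.7, -0.0, 0.4]
finger_gap: 0.0922
```

{"op": "servo_tool", "data": {
  "plan": [-0.74,-0.65,0.13,0,-0.74,-0.65,0.13,0,-0.74,-0.65,0.13,0,-0.74,-0.65,0.13,0,-0.74,-0.65,0.13,0,-0.74,-0.65,0.13,0,-0.74,-0.65,0.13,0,-0.74,-0.65,0.13,0,-0.74,-0.65,0.13,0]
}}

```text
time_s: 1.85
tcp_pos: [0.5391, 0.0487, 0.2005]
tcp_rot: [[-0.968, 0.249, -0.001], [0.249, 0.968, 0.001], [0.001, 0.0, -1.0]]
ft_force: [0.1, 0.5, -0.6]
finger_gap: 0.0921
```

Run:
```python
from h import *
im,_=grab('wrist','w1'); cv2.imwrite('pics/w1b.png',cv2.resize(im[:,:,::-1],(800,600)))
s=manip.sense();print(s['tcp_pos'],s['ft_force'],s['time_s'])
```

```text
[0.53911553 0.04872797 0.20070756] [-0.39026073 -0.34133056  0.34226984] 1.9
```

View pics/w1b.png

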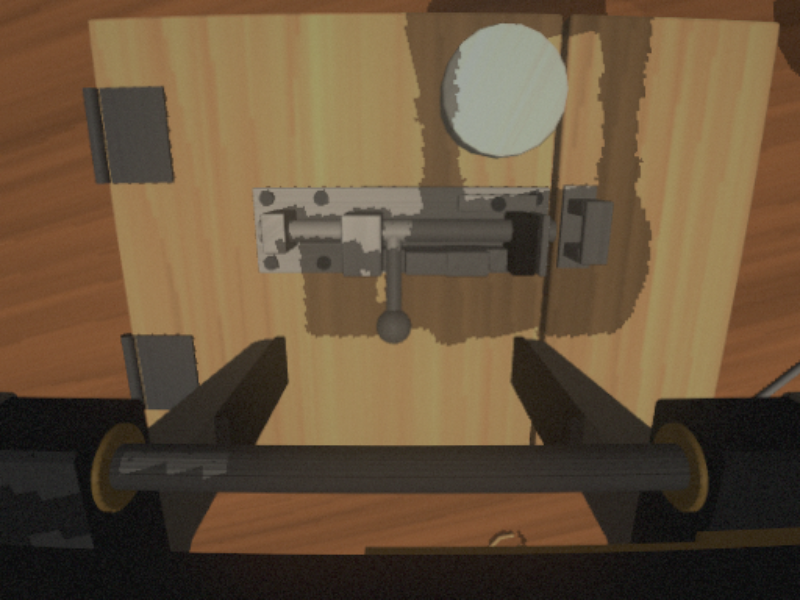

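Run:
```python
from h import *
z=load('w1'); c=z['im'][110:225,155:400,::-1]
c=np.clip(255*(c/255.)**0.5,0,255).astype(np.uint8)
cv2.imwrite('pics/w1z.png',cv2.resize(c,None,fx=3.2,fy=3.2,interpolation=cv2.INTER_CUBIC))
```

```text
(no output)
```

View pics/w1z.png

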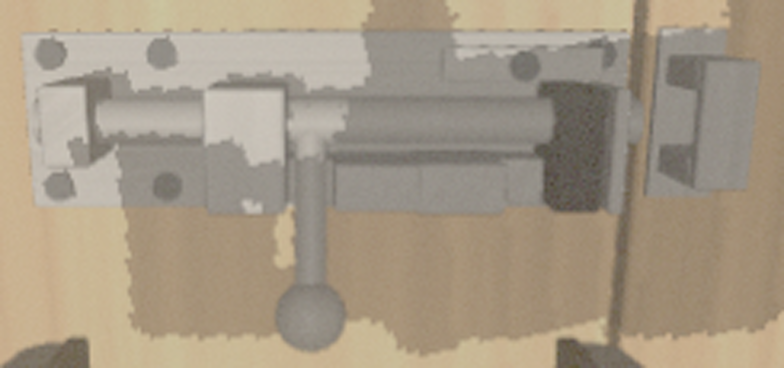

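Run:
```python
from h import *
z=load('w1'); f=lambda a: np.array(a,float)/3.2+[155,110]
b=plane(z,f([[310,316]]),0.126)[0]
rod=plane(z,f([[110,118],[540,119]]),0.109); 
plate=plane(z,f([[22,33],[640,32],[36,207]]),0.092)
top=plane(z,f([[333,163],[333,207],[505,163],[505,207],[420,208]]),0.119)
buf=plane(z,f([[541,85],[545,208],[605,208]]),0.120)
blk=plane(z,f([[285,90],[286,209],[206,90]]),0.121)
v=rod[1]-rod[0];print('rod yaw',np.degrees(np.arctan2(v[1],v[0])));v=plate[1]-plate[0];print('plate yaw',np.degrees(np.arctan2(v[1],v[0])))
v=buf[1]-buf[0];print('buf',np.degrees(np.arctan2(v[1],v[0])))
print('ball',b)
a=np.radians(75.6);Y=np.array([np.cos(a),np.sin(a),0]);X=np.array([Y[1],-Y[0],0])
print('rod x rel ball',(rod-b)@X)
for n,p in(('comb',top),('buf',buf),('blk',blk)): print(n,np.c_[(p-b)@X,(p-b)@Y])
# depth at the ball
print(deppt(z,f([[310,316],[300,240],[400,190],[525,185],[515,185],[530,185],[575,150],[460,190]])))
```

```text
rod yaw 75.40974503899182
plate yaw 75.64101569594607
buf -9.211268653126995
ball [0.54059853 0.04627237 0.126     ]
rod x rel ball [-0.04781147 -0.04744466]
comb [[-0.03766124  0.00578531]
 [-0.02649684  0.00581013]
 [-0.03765687  0.04859031]
 [-0.02647387  0.04913644]
 [-0.02622365  0.02770435]]
buf [[-0.05695458  0.05625348]
 [-0.02642988  0.05902539]
 [-0.02643322  0.07419947]]
blk [[-0.05580467 -0.00587296]
 [-0.02642467 -0.00593601]
 [-0.05584954 -0.02497342]]
[[0.53745207 0.04721029 0.1356681 ]
 [0.52184296 0.04853589 0.12210761]
 [0.51637782 0.07580883 0.11887171]
 [0.52506026 0.10799612 0.10994023]
 [0.52481352 0.10573771 0.10822711]
 [0.52579917 0.10956811 0.10820669]
 [0.51686851 0.11976245 0.12119416]
 [0.51983935 0.09025927 0.12014057]]
```

{"op": "servo_tool", "data": {
  "plan": [-0.006,-0.007,0.1,0,-0.006,-0.007,0.19,0,-0.006,-0.007,0.215,0,-0.006,-0.007,0.215,0,-0.006,-0.007,0.215,0],
  "hand": 0.4,
  "grip_force": 10
}}

```text
time_s: 2.4
tcp_pos: [0.5416, 0.0447, 0.1375]
tcp_rot: [[-0.968, 0.251, 0.002], [0.251, 0.968, -0.0], [-0.002, 0.0, -1.0]]
ft_force: [-0.6, -0.1, 0.5]
finger_gap: 0.0543
```

Run:
```python
from h import *
im,_=grab('wrist','w2'); c=np.clip(255*(im[:,:,::-1]/255.)**0.5,0,255).astype(np.uint8);cv2.imwrite('pics/w2b.png',cv2.resize(c,(800,600)))
s=manip.sense();print(s['tcp_pos'],s['ft_force'],s['time_s'],s['finger_gap'])
grab('scene','sc2');grab('side','sd2')
z=load('w2'); g=s['tcp_pos']+s['tcp_rot']@[0,0,.01]; print(proj(z,g))
```

```text
[0.54193918 0.04450459 0.13787522] [ 0.82031098 -0.13381784  0.07666775] 2.45 0.050115247341249274
[[253.77757984 241.72195723]]
```

View pics/w2b.png

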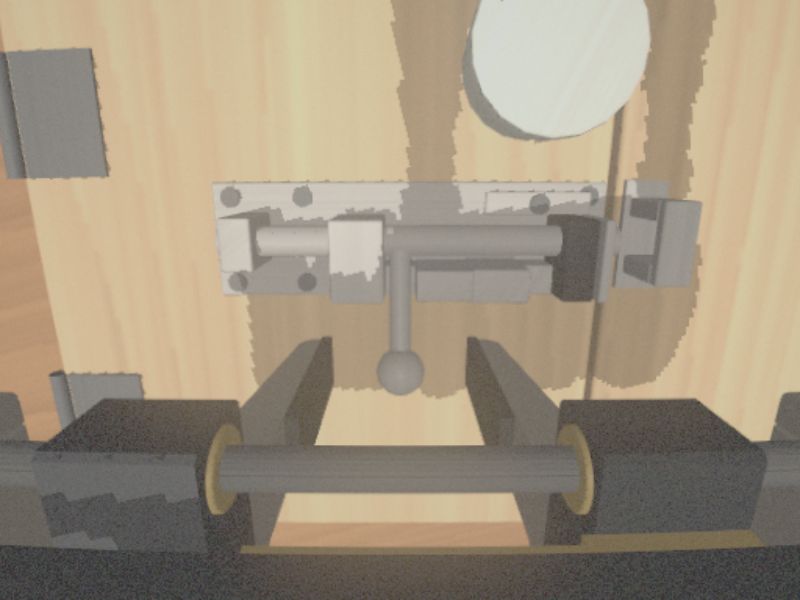

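{"op": "servo_tool", "data": {
  "plan": [0.006,0,0.002,0,0.006,0,0.002,0,0.006,0,0.002,0,0.006,0,0.002,0,0.006,0,0.002,0,0.006,0,0.002,0],
  "hand": 0,
  "grip_force": 10
}}

```text
time_s: 3.15
tcp_pos: [0.5393, 0.0448, 0.1357]
tcp_rot: [[-0.968, 0.252, 0.0], [0.252, 0.968, 0.0], [-0.0, 0.0, -1.0]]
ft_force: [0.4, 1.9, 1.7]
finger_gap: 0.0169
```

Run:
```python
from h import *
im,_=grab('wrist','w3'); c=np.clip(255*(im[:,:,::-1]/255.)**0.5,0,255).astype(np.uint8);cv2.imwrite('pics/w3b.png',cv2.resize(c,(800,600)))
s=manip.sense();print(s['tcp_pos'],s['tcp_rot'],s['ft_force'],s['time_s'],s['finger_gap'])
```

```text
[0.53935282 0.04475832 0.13567306] [[-9.67768564e-01  2.51840955e-01  3.73784035e-04]
 [ 2.51841065e-01  9.67768566e-01  2.82440545e-04]
 [-2.90606343e-04  3.67471250e-04 -9.99999890e-01]] [-1.09824289  2.40692974  0.5188221 ] 3.2 0.016876503919916117
```

View pics/w3b.png

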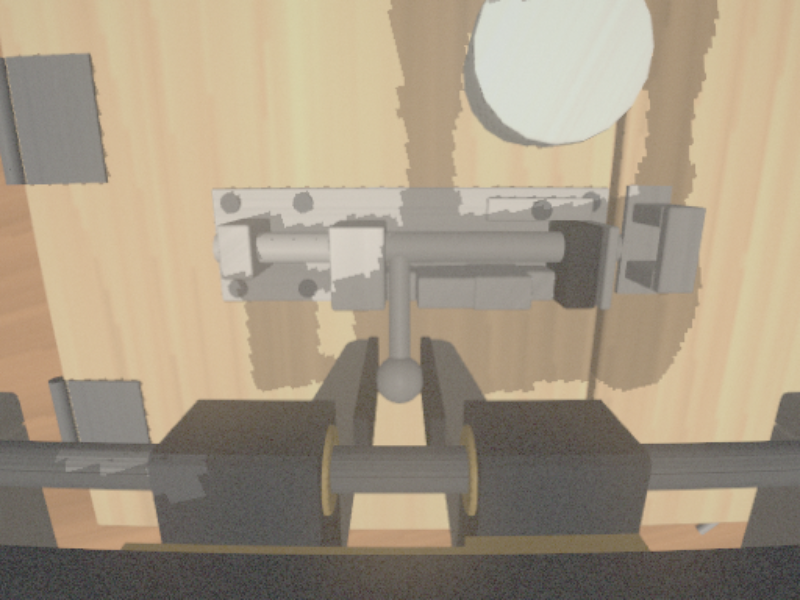

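{"op": "servo_tool", "data": {
  "plan": [0.0065,0,-0.0153,0,0.0144,0,-0.03,0,0.0238,0,-0.0437,0,0.0345,0,-0.0565,0,0.0345,0,-0.0565,0]
}}

```text
time_s: 3.7
tcp_pos: [0.5288, 0.0474, 0.153]
tcp_rot: [[-0.968, 0.252, 0.0], [0.252, 0.968, 0.0], [-0.0, 0.0, -1.0]]
ft_force: [0.9, 2.0, 0.4]
finger_gap: 0.017
```

{"op": "servo_tool", "data": {
  "plan": [0.012,0,-0.0116,0,0.025,0,-0.0219,0,0.039,0,-0.031,0,0.0538,0,-0.0386,0,0.0694,0,-0.0446,0,0.0855,0,-0.0492,0,0.0855,0,-0.0492,0]
}}

```text
time_s: 4.4
tcp_pos: [0.504, 0.0537, 0.1678]
tcp_rot: [[-0.968, 0.252, 0.0], [0.252, 0.968, -0.0], [-0.0, -0.0, -1.0]]
ft_force: [1.3, 1.9, 2.2]
finger_gap: 0.0167
```

Run:
```python
from h import *
im,_=grab('wrist','w4'); c=np.clip(255*(im[:,:,::-1]/255.)**0.5,0,255).astype(np.uint8);cv2.imwrite('pics/w4b.png',cv2.resize(c,(800,600)))
s=manip.sense();print(s['tcp_pos'],s['ft_force'],s['time_s'],s['finger_gap'])
grab('side','sd4')
# re-measure from w2, w3
```

```text
[0.50428031 0.0536864  0.16769761] [1.17054994 1.36372222 3.4481362 ] 4.45 0.016899206898487944
```

View pics/w4b.png

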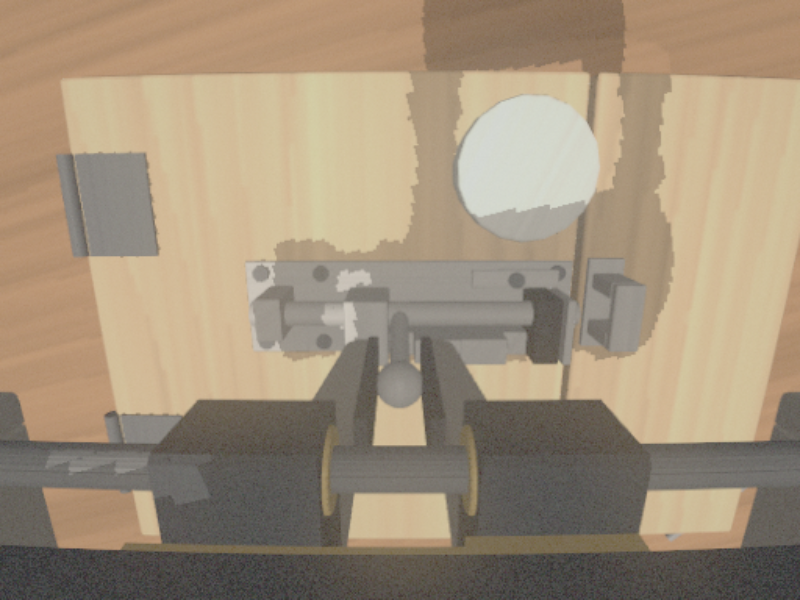

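{"op": "servo_tool", "data": {
  "plan": [0,0.01,0,0,0,0.027,0,0,0,0.044,0,0,0,0.061,0,0,0,0.078,0,0,0,0.095,0,0,0,0.112,0,0,0,0.13,0,0,0,0.147,0,0,0,0.157,0,0]
}}

```text
time_s: 5.5
tcp_pos: [0.5166, 0.0998, 0.1675]
tcp_rot: [[-0.968, 0.251, 0.001], [0.251, 0.968, -0.0], [-0.001, 0.0, -1.0]]
ft_force: [1.3, -2.8, 4.8]
finger_gap: 0.0168
```

Run:
```python
from h import *
im,_=grab('wrist','w5'); c=np.clip(255*(im[:,:,::-1]/255.)**0.5,0,255).astype(np.uint8)[140:300,120:400];cv2.imwrite('pics/w5b.png',cv2.resize(c,None,fx=2.8,fy=2.8,interpolation=cv2.INTER_CUBIC))
s=manip.sense();print(s['tcp_pos'],s['ft_force'],s['time_s'],s['finger_gap'])
Y=np.array([.2518,.9678,0]);print('y',(s['tcp_pos']-np.array([.53935,.04476,.1357]))@Y, 'FY',s['ft_force']@Y)
```

```text
[0.51668266 0.10009539 0.16745365] [ 0.77730516 -1.73414811  4.81020607] 5.55 0.0163505589727118
y 0.0478459502079753 FY -1.482583104849072
```

View pics/w5b.png

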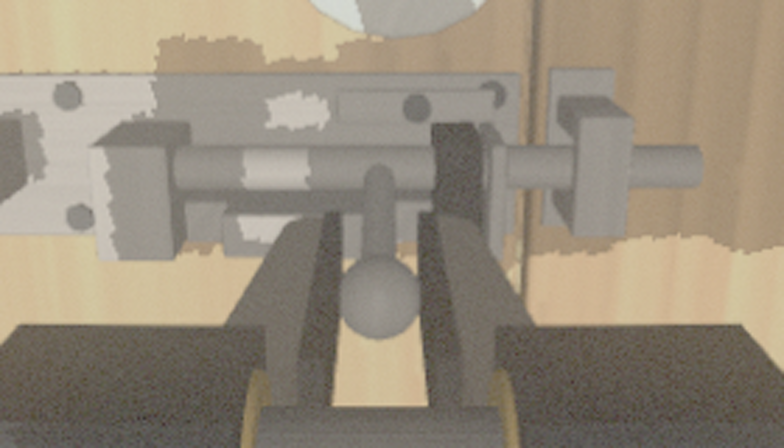

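{"op": "servo_tool", "data": {
  "plan": [0,0.008,0,0,0,0.015,0,0,0,0.021,0,0,0,0.023,0,0,0,0.023,0,0,0,0.023,0,0]
}}

```text
time_s: 6.15
tcp_pos: [0.5183, 0.1063, 0.1674]
tcp_rot: [[-0.968, 0.252, 0.001], [0.252, 0.968, 0.0], [-0.001, 0.0, -1.0]]
ft_force: [1.8, -2.3, 4.4]
finger_gap: 0.0169
```

```bash
cat >> h.py <<'E'
def st():
    s=manip.sense();Y=np.array([.2518,.9678,0]);print('y',(s['tcp_pos']-np.array([.53935,.04476,.1357]))@Y*1e3, 'FY',s['ft_force']@Y,s['ft_force'],s['time_s'],s['finger_gap'],s['wrist_torque'])
E
python3 -c "
from h import *
st()"
```

```text
y 54.2637374406836 FY -1.8069638176610685 [ 1.78184688 -2.33068078  4.38072238] 6.15 0.016894608783969516 [-0.47315653 -0.26248433 -0.00958534]
```

{"op": "servo_tool", "data": {
  "plan": [0,0.002,0,0,0,0.004,0,0,0,0.006,0,0]
}}

```text
time_s: 6.45
tcp_pos: [0.5187, 0.1079, 0.1675]
tcp_rot: [[-0.968, 0.252, 0.001], [0.252, 0.968, -0.0], [-0.001, 0.0, -1.0]]
ft_force: [1.6, -2.6, 4.5]
finger_gap: 0.0165
```

```bash
python3 -c "
from h import *
st()"
```

```text
y 55.92470387679923 FY -2.173869274902517 [ 1.55153868 -2.64987261  4.45700475] 6.45 0.016485739663501982 [-0.57203332 -0.33842882  0.03341545]
```

{"op": "servo_tool", "data": {
  "plan": [0,0.0015,0,0,0,0.003,0,0]
}}

```text
time_s: 6.65
tcp_pos: [0.519, 0.1088, 0.1675]
tcp_rot: [[-0.968, 0.252, 0.001], [0.252, 0.968, -0.0], [-0.001, 0.0, -1.0]]
ft_force: [1.1, -3.0, 6.0]
finger_gap: 0.0169
```

```bash
python3 -c "
from h import *
st()"
```

```text
y 56.80981813379457 FY -2.586086408546856 [ 1.11389322 -2.96193916  6.00142589] 6.65 0.016882349542668942 [-0.55076336 -0.28282122  0.03358305]
```

{"op": "servo_tool", "data": {
  "plan": [0,0.0017,0,0,0,0.0033,0,0]
}}

```text
time_s: 6.85
tcp_pos: [0.5192, 0.1097, 0.1675]
tcp_rot: [[-0.968, 0.252, 0.001], [0.252, 0.968, -0.0], [-0.001, 0.0, -1.0]]
ft_force: [1.5, -3.4, 5.1]
finger_gap: 0.0168
```

```bash
python3 -c "
from h import *
st()
im,_=grab('wrist','w6'); c=np.clip(255*(im[:,:,::-1]/255.)**0.5,0,255).astype(np.uint8)[140:300,120:400];cv2.imwrite('pics/w6b.png',cv2.resize(c,None,fx=2.8,fy=2.8,interpolation=cv2.INTER_CUBIC))
st()"
```

```text
y 57.810550214448874 FY -2.9105498683272186 [ 1.4788844  -3.39216053  5.12641237] 6.85 0.016805029684624676 [-0.55634261 -0.3024294  -0.03954751]
y 57.85474512239299 FY -2.878422043315645 [ 1.669883   -3.40865735  5.22294899] 6.9 0.016514352311509224 [-0.49455206 -0.29526542 -0.04002526]
```

View pics/w6b.png

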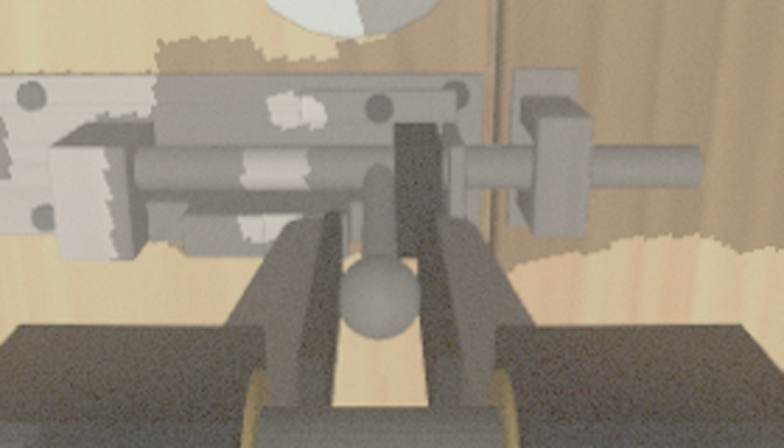

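{"op": "servo_tool", "data": {
  "plan": [0,0.001,0,0,0,0.002,0,0]
}}

```text
time_s: 7.1
tcp_pos: [0.5193, 0.1101, 0.1675]
tcp_rot: [[-0.968, 0.252, 0.001], [0.252, 0.968, -0.001], [-0.001, -0.0, -1.0]]
ft_force: [1.1, -4.2, 5.5]
finger_gap: 0.0169
```

```bash
python3 -c "
from h import *
st()"
```

```text
y 58.19653218057758 FY -3.771816172000119 [ 1.07115889 -4.17600122  5.4552233 ] 7.1 0.01693182473745103 [-0.74392925 -0.20887117  0.02076605]
```

{"op": "servo_tool", "data": {
  "plan": [0,0.0008,0,0,0,0.0016,0,0]
}}

```text
time_s: 7.3
tcp_pos: [0.5193, 0.1103, 0.1674]
tcp_rot: [[-0.968, 0.252, 0.0], [0.252, 0.968, -0.001], [-0.001, -0.001, -1.0]]
ft_force: [0.7, -4.6, 6.9]
finger_gap: 0.0168
```

```bash
python3 -c "
from h import *
st()"
```

```text
y 58.43368759095411 FY -4.218048636499835 [ 0.74081765 -4.551133    6.94381028] 7.3 0.01681919236194254 [-0.85964953 -0.13951341  0.04617426]
```

{"op": "servo_tool", "data": {
  "plan": [0,-0.002,0,0,0,-0.004,0,0,0,-0.006,0,0,0,-0.0075,0,0,0,-0.0075,0,0]
}}

```text
time_s: 7.8
tcp_pos: [0.5189, 0.109, 0.1675]
tcp_rot: [[-0.968, 0.252, 0.001], [0.252, 0.968, 0.001], [-0.001, 0.001, -1.0]]
ft_force: [3.4, 1.0, 5.9]
finger_gap: 0.0171
```

```bash
python3 -c "
from h import *
st()
im,_=grab('wrist','w7'); c=np.clip(255*(im[:,:,::-1]/255.)**0.5,0,255).astype(np.uint8)[170:270,190:330];cv2.imwrite('pics/w7b.png',cv2.resize(c,None,fx=5.6,fy=5.6,interpolation=cv2.INTER_CUBIC))
"
```

```text
y 57.05256352493308 FY 1.8305327684190498 [3.4007952  1.00662589 5.91787755] 7.8 0.017137488561216045 [ 0.32392491 -0.55928766  0.05045868]
```

View pics/w7b.png

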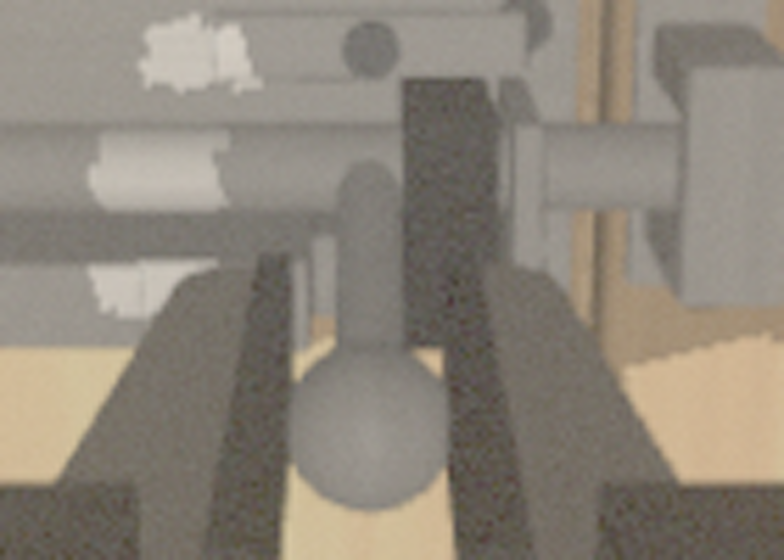

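{"op": "servo_tool", "data": {
  "plan": [0,-0.002,0,0,0,-0.0035,0,0,0,-0.0045,0,0,0,-0.0045,0,0]
}}

```text
time_s: 8.25
tcp_pos: [0.5186, 0.1076, 0.1675]
tcp_rot: [[-0.968, 0.252, 0.001], [0.252, 0.968, 0.001], [-0.001, 0.001, -1.0]]
ft_force: [2.2, 1.6, 5.1]
finger_gap: 0.0169
```

```bash
python3 -c "
from h import *
st()
im,_=grab('wrist','w8'); c=np.clip(255*(im[:,:,::-1]/255.)**0.5,0,255).astype(np.uint8)[170:270,190:330];cv2.imwrite('pics/w8b.png',cv2.resize(c,None,fx=5.6,fy=5.6,interpolation=cv2.INTER_CUBIC))
"
```

```text
y 55.6296271593713 FY 2.10034803089485 [2.18742554 1.60111002 5.07153655] 8.25 0.01688384368090409 [ 0.29903657 -0.57666358  0.00853726]
```

View pics/w8b.png

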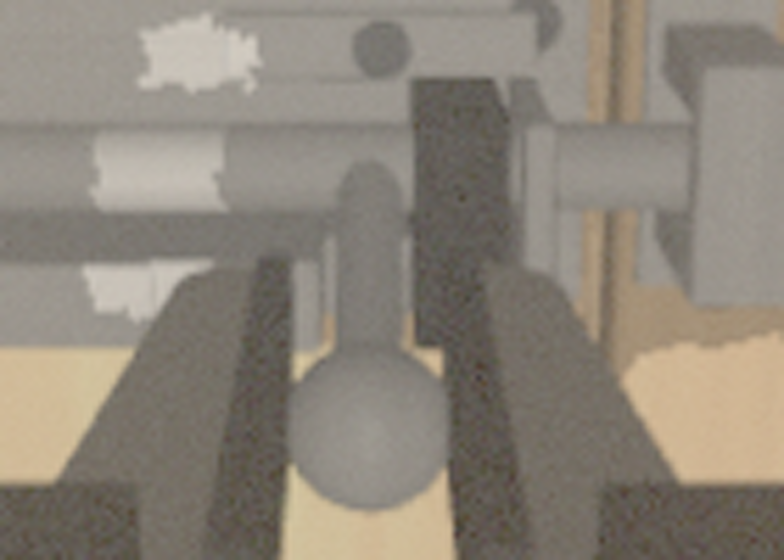

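{"op": "servo_tool", "data": {
  "plan": [-0.0162,0,0.0045,0,-0.0317,0,0.0105,0,-0.0465,0,0.0181,0,-0.0606,0,0.0272,0,-0.0736,0,0.0375,0,-0.0855,0,0.0491,0,-0.0962,0,0.0619,0,-0.1056,0,0.0756,0,-0.1056,0,0.0756,0]
}}

```text
time_s: 9.2
tcp_pos: [0.5483, 0.099, 0.1432]
tcp_rot: [[-0.968, 0.252, -0.002], [0.252, 0.968, 0.0], [0.002, -0.001, -1.0]]
ft_force: [-1.5, 2.9, -2.2]
finger_gap: 0.0166
```

```bash
python3 -c "
from h import *
st()
im,_=grab('wrist','w9'); c=np.clip(255*(im[:,:,::-1]/255.)**0.5,0,255).astype(np.uint8)[120:270,150:360];cv2.imwrite('pics/w9b.png',cv2.resize(c,None,fx=3.8,fy=3.8,interpolation=cv2.INTER_CUBIC))
"
```

```text
y 54.74868224213604 FY 2.4039355075003157 [-1.49769756  2.8735852  -2.22986044] 9.2 0.016613632094782487 [0.42323283 0.226641   0.01088948]
```

View pics/w9b.png

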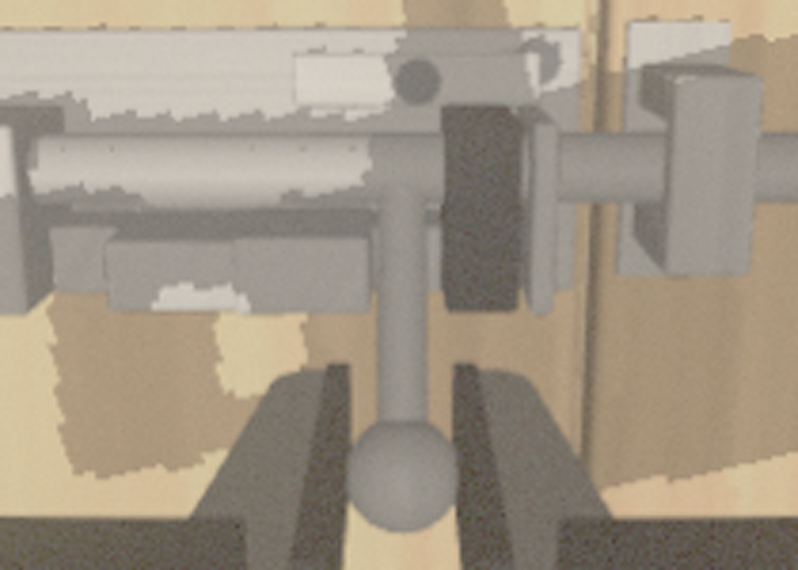

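{"op": "servo_tool", "data": {
  "plan": [-0.004,0.001,0.0075,0,-0.008,0.002,0.0147,0,-0.0113,0.002,0.0222,0,-0.0144,0.002,0.03,0,-0.0144,0.002,0.03,0]
}}

```text
time_s: 9.75
tcp_pos: [0.5528, 0.0982, 0.1353]
tcp_rot: [[-0.968, 0.252, -0.002], [0.252, 0.968, -0.001], [0.001, -0.001, -1.0]]
ft_force: [-5.6, -0.4, -0.0]
finger_gap: 0.0167
```

```bash
python3 -c "
from h import *
st();print(manip.sense()['tcp_pos'])
im,_=grab('wrist','w10'); c=np.clip(255*(im[:,:,::-1]/255.)**0.5,0,255).astype(np.uint8)[120:270,150:360];cv2.imwrite('pics/w10b.png',cv2.resize(c,None,fx=3.8,fy=3.8,interpolation=cv2.INTER_CUBIC))
st()"
```

```text
y 55.12310201640507 FY -1.8221906111332378 [-5.5518112  -0.43835973 -0.03902957] 9.75 0.016741126730054446 [-0.09461858  1.02038776  0.03736083]
[0.55280114 0.09821744 0.13533869]
y 55.121043291498175 FY -2.0198386648519566 [-4.9048182  -0.81091697  0.28538662] 9.8 0.016919282997294664 [-0.09284137  0.99190994  0.01236451]
```

View pics/w10b.png

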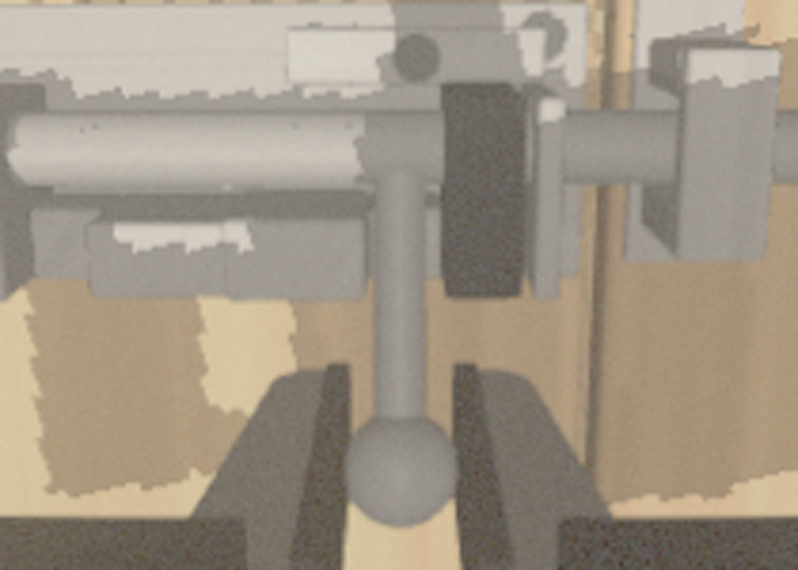

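{"op": "servo_tool", "data": {
  "plan": [0.002,0,0.0015,0,0.003,0,0.003,0,0.003,0,0.003,0]
}}

```text
time_s: 10.1
tcp_pos: [0.5528, 0.0985, 0.1352]
tcp_rot: [[-0.968, 0.252, 0.001], [0.252, 0.968, -0.001], [-0.001, -0.0, -1.0]]
ft_force: [-4.0, -1.2, 2.6]
finger_gap: 0.0164
```

```bash
python3 -c "
from h import *
st();print(manip.sense()['tcp_pos'])
for t,uv in (('w3',(256,243)),('w10',(256,243.5))):
    z=load(t); 
    o,r=ray(z,[uv]); n=np.linalg.norm(r); p=o+r[0]*(z['dep'][243,256]+.009/n); print(t,p)
    r0=z['dep'][236:250,249:263].min(); print(r0)
"
```

```text
y 55.3690845679058 FY -2.1719262594528677 [-3.97858604 -1.2090497   2.55279905] 10.1 0.01640749933114617 [-0.22301375  0.80313665 -0.0262661 ]
[0.55280823 0.09846976 0.13518421]
w3 [0.54017124 0.04575185 0.12744912]
0.0
w10 [0.55453403 0.09897203 0.12582256]
0.0
```

{"op": "servo_tool", "data": {
  "plan": [0.003,0,-0.002,0,0.003,0,-0.002,0,0.003,0,-0.002,0,0.003,0,-0.002,0,0.003,0,-0.002,0],
  "hand": 0.4
}}

```text
time_s: 10.6
tcp_pos: [0.5517, 0.0991, 0.1353]
tcp_rot: [[-0.968, 0.252, 0.001], [0.252, 0.968, 0.0], [-0.0, 0.0, -1.0]]
ft_force: [0.3, -0.1, -1.4]
finger_gap: 0.0367
```

{"op": "servo_tool", "data": {
  "plan": [0,0,-0.05,0,0,0,-0.15,0,0,0,-0.25,0,0,0,-0.25,0,0,0,-0.25,0]
}}

```text
time_s: 11.1
tcp_pos: [0.5521, 0.099, 0.2117]
tcp_rot: [[-0.968, 0.252, 0.003], [0.252, 0.968, -0.0], [-0.003, 0.001, -1.0]]
ft_force: [0.5, -0.0, -0.1]
finger_gap: 0.0369
```

```bash
python3 -c "
from h import *
st();print(manip.sense()['tcp_pos'])
im,_=grab('wrist','w11'); c=np.clip(255*(im[:,:,::-1]/255.)**0.5,0,255).astype(np.uint8)[110:260,150:360];cv2.imwrite('pics/w11b.png',cv2.resize(c,None,fx=3.8,fy=3.8,interpolation=cv2.INTER_CUBIC))
im,_=grab('side','sd11'); a=load('side0')['im'][165:265,185:315,::-1]; b=im[165:265,185:315,::-1]
cv2.imwrite('pics/sd11z.png',cv2.resize(np.vstack([a,b]),None,fx=3,fy=3,interpolation=cv2.INTER_CUBIC))
"
```

```text
y 55.75330217075042 FY 0.133398676526884 [ 0.53606063 -0.00163401 -0.05983441] 11.1 0.036947543508054174 [ 0.065462    0.04212952 -0.01695362]
[0.5521307  0.09904303 0.21165321]
```

View pics/w11b.png

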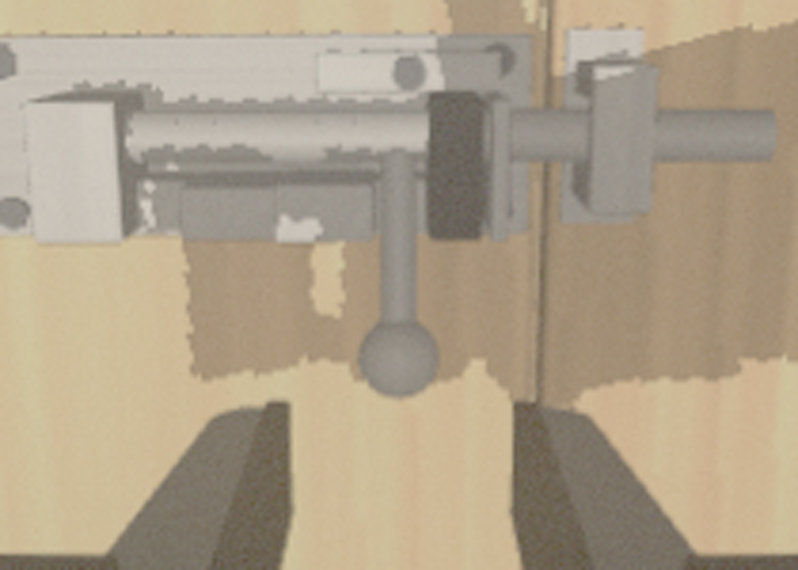

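View pics/sd11z.png

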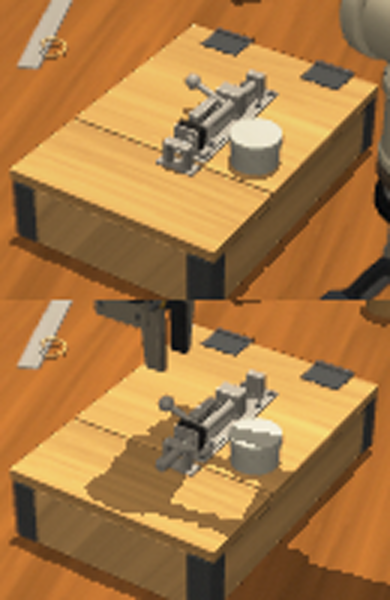

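Run:
```python
from h import *
def tri(a,ua,b,ub):
    A=[];B=[]
    for t,u in((a,ua),(b,ub)):
        o,r=ray(load(t),[u]);d=r[0]/np.linalg.norm(r[0]);P=np.eye(3)-np.outer(d,d);A.append(P);B.append(P@o)
    return np.linalg.lstsq(np.vstack(A),np.hstack(B),rcond=None)[0]
def ballside(t,guess):
    z=load(t);u=proj(z,guess)[0];x,y=u.astype(int);c=z['im'][y-9:y+10,x-9:x+10]
    hsv=cv2.cvtColor(c,cv2.COLOR_RGB2HSV);m=(hsv[...,1]<70).astype(np.uint8)
    m=cv2.morphologyEx(m,cv2.MORPH_OPEN,cv2.getStructuringElement(cv2.MORPH_ELLIPSE,(5,5)))
    n,l,s,ce=cv2.connectedComponentsWithStats(m);
    print(t,u,[(s[i,4],ce[i]+[x-9,y-9]) for i in range(1,n)])
ballside('side0',[.5405,.046,.126]);ballside('sd11',[.5546,.0995,.126])
w1=np.array([310,316])/3.2+[155,110]; w11=np.array([400,357])/3.8+[150,110]
s0=np.array([386,162])/6+[185,165]; s1=np.array([166,404-300])/3+[185,165]
a=tri('w1',w1,'side0',s0);b=tri('w11',w11,'sd11',s1);print(a,b,b-a)
Y=np.array([.2518,.9678,0]);X=np.array([.9678,-.2518,0]);print((b-a)@Y,(b-a)@X,(b-a)[2])
p=plane(load('w1'),[w1],.126)[0];q=plane(load('w11'),[w11],.126)[0];print((q-p)@Y,(q-p)@X)
```

```text
side0 [249.19590123 191.70403577] [(np.int32(29), array([255.75862069, 198.10344828]))]
sd11 [240.05101401 199.24798306] [(np.int32(31), array([246.61290323, 206.06451613]))]
[0.54040753 0.046149   0.12511226] [0.55417539 0.09910825 0.12434781] [ 0.01376786  0.05295925 -0.00076445]
0.05472070677815968 -1.0599113858711182e-05 -0.0007644485046827826
0.05470689269251723 -0.0002934343258877274
```

```bash
python3 -c "
from h import *
print(manip.hand_in()); st()"
```

```text
the job is handed in; nothing more can be done
None
the job is handed in; nothing more can be done
```

The tool chest is bolted and I handed the job in. The lever is down in the far notch, the gripper is open and about 75 mm clear, and the robot's clock read about 11 s of the 45 s allowed.

- **What I did:** I pinched the ball at 10 N and swung the lever up to about 1.0 rad. I slid the bolt and crept it forward until the lever met the buffer. It reached the buffer at about 58 mm in the tool's reading, with about 4 N along the rod, roughly 1.5 to 2 N more than while sliding. I then backed off about 2 mm to centre the stem in the notch and swung it down until it met the notch floor at about 2.6 N. The highest force reading I saw was about 8 N, during the creep.
- **Checks that agreed:** Comparing camera views before and after, the ball moved 54.7 mm along the rod, inside the 34 to 56 mm range. It moved within 0.3 mm sideways and 0.8 mm lower, which is within the cameras' accuracy. The last wrist picture shows the stem in the notch, between the comb and the buffer.
- **Checks that disagreed or failed:** The tool's own travel reading differed from the pictures by 0.5 to 1 mm, so I centred the stem by the picture. An automatic search for the ball in the side view picked up the wrong patch, so I used pixel positions read by eye instead.
- **Other objects:** The tin looks unmoved in the side view. I didn't check the bowl, mallet and block again, but the arm's path did not go near the mallet or block, and the fingers passed well above the bowl.

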